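Start a clamp spindle in the threaded insert at the bottom of a deep bore

TASK

Take the wing-knobbed clamp spindle out of its rack, lower it down the deep bore of the wooden clamp block, find the start of the thread at the bottom by feel, and screw it clockwise until its collar just sits on the top of the block, without tightening it further. Be gentle: never drop it, press it hard or force it round, so that the thread is not crossed or damaged. Leave the other things on the bench alone, and let go of the spindle at the end.

Things in the scene. Friction and masses are not known exactly. Their poses are not given: they have to be found in the camera images.
- wing (a point): Centre of the wing knob (black bar 44 mm long along this frame's x, 18 mm thick along y, 36 mm high) atop the clamp spindle, a loose upright steel screw of 150 to 310 g. z: up the spindle's axis. It hangs by its collar in one of the two holes (27 mm) of the rack; pull it straight up by about 105 mm to clear, 130 mm to pass over the dog.
- collar (a point): Centre of the underside of the spindle's collar (36 mm diameter, 6 mm thick), 24.5 mm below the wing's centre; z up. Under it the 14 mm diameter shank goes down to the tip.
- tip (a point): Rounded tip of the spindle, on its axis, 127.1 mm below the wing's centre. Three rounded thread lugs (4.4 mm thick, undersides 10 mm above the tip) stick out to 11.2 mm from the axis: one along the wing's +x, the others 120 degrees either way.
- bore_mouth (a point): Centre of the bore's mouth on the top face of the fixed wooden clamp block (90 x 90 mm, 108 mm high); z up. The vertical bore is 25 mm in diameter with a 3 mm chamfer. More than 35 N between spindle and block (or insert) damages the thread.
- insert_top (a point): Centre of the flat top of the fixed steel insert, 80 mm down the bore: 16.4 mm centre hole, three-start thread, three entry slots at 120 degree steps, each 48 degrees wide, at an unmeasured angle that differs every time. Lugs off the slots stand on this top, collar 12.6 mm above the block; in the slots the spindle drops until the collar is about 4 mm (3.5 to 5) above the block.
- thread (a point): A point in the insert 8 mm below its top, where the thread begins. With the lugs down in the slots, turning clockwise (seen from above) sinks the spindle 4.1 mm per rad (with 1.6 mm vertical play); the collar meets the block after about 1 rad, about 0.35 rad more draws it tight and the force then climbs steeply. Anticlockwise the slot's wall stops it within 0.35 rad.
- rack_top (a point): Centre of the top of the fixed plywood rack (80 mm along x, 200 mm along y, 112 mm high), with a hole 50 mm to each side along its y axis: one holds the clamp spindle, the other a bench dog.
- dog_head (a point): Bystander: round head (34 mm diameter, 20 mm high, this point half-way up) of the steel bench dog hanging in the other hole of the rack.
- glue_mid (a point): Bystander: middle of a standing glue bottle, 56 mm diameter, 150 mm high.
- offcut_mid (a point): Bystander: middle of a wooden offcut, 140 x 60 x 30 mm, lying on the bench.
- mallet_mid (a point): Bystander: middle of a hammer lying on the bench.

How it is judged:
By the outcome, as a careful person would: the job done as asked, in the order asked, and still so for the second after the job is handed in, with the robot touching nothing.
It also fails if it takes over 64 s, if anything falls off the work surface, if the arm or the gripper's body presses on something with over 40 N, if the wrist force passes 120 N, or if a joint passes its speed limit or range.

ROBOT

A 6-joint arm with a two-finger parallel gripper is mounted at the origin on the work surface. World frame = base frame: x ahead of the robot, y to its left, z up, the work surface at z = 0. Lengths are in m, angles in rad, forces in N, time in s.
With the tool pointing down it reaches from about 0.4 to 0.825 m from the base axis. Payload 7 kg.
Tool frame: the origin (TCP) lies midway between the tips of the shut fingers; the grasp point (between the pads) lies 19 mm behind it; z points along the fingers, y is the line along which they close (so a half turn about z gives the same grasp; the last joint's range is limited). The gripper opens to 88 mm and grips with 3 to 60 N. Pads are 19 mm wide; open, the fingers measure 130 mm over their backs; the gripper's body (78 mm by 193 mm) begins 47 mm behind the grasp point.
Start: joints at [-0.924, 0.359, 0.012, 0, -1.224, -0.288], TCP at [0.237, -0.632, 0.227] pointing down, gripper open.
Joint ranges: [-3.07, 3.07], [-1.43, 2.12], [-1.02, 1.25], [-3.03, 1.67], [-3.05, -0], [-3.03, 3.03]. Speed limits (rad/s): [2.39, 2.39, 3.01, 3.14, 3.14, 3.14].

INTERFACE

Orientations are given as [roll, pitch, yaw] about the fixed x, y, z axes, in that order (R = Rz(yaw) Ry(pitch) Rx(roll)).
In Python, from station import arm, grab_frame, camera_params, spot_in gives the robot as it stands.
- The arm moves only by the shell command python3 -m jog 'ROWS' [FORCE]. ROWS is JSON, a list that holds one entry, the list of rows, each a list of 7 numbers: the shift along the tool's x, y, z in mm, then the turn, a rotation vector about the tool's x, y, z in rad, then the finger opening in mm, from 0 to 87.6. In form: [[[x, y, z, wx, wy, wz, fingers], ...]]. A call has 1 to 20 rows; each row is the pose to reach, as a shift and turn from the pose commanded when the call began, along the tool's axes at that moment; what a row does not reach only later rows make up. A row lasts 1/8 s, in which the tool goes at most 62.5 mm and 10.7 degrees, less where a joint would pass 70% of its speed; a pose out of reach is approached as far as the arm can. A call with a gripper value outside its range is refused whole. The fingers move at their own pace and stop on an object; FORCE is the grip in N (left out, the last holds). Time passes only in rows, so rows that repeat a pose let the fingers close. It gives the time, the measured TCP pose, the force, the opening and the grip force at its end, in the units of the state.
- arm.get_state(): the state, without advancing time (a new reading comes with each control period).
- grab_frame(name): name is "scene" or "top" or "wrist"; returns (picture, depth): 480x640x3 uint8, blue, green, red; 480x640 float32, m along the optical axis (not along the pixel's ray), 0 where there is no reading.
- camera_params(name): a dict with "mtx" (3x3 intrinsics, pixels), "R" (3x3) and "t" (3): a world point X has camera coordinates R X + t. Camera axes: x right, y down, z forward; pixel columns grow to the right and rows downward; lengths in m; the calibration is good to about 2 mm. A picture is of the moment at which its call begins: read the wrist's pose just before it. camera_params takes no time and is no camera call; for the wrist camera it gives the pose at the moment of the call.
- arm.job_done(): hands the job in; it is judged then, once.
Trained networks look in the newest picture that a camera, given by its name, has taken for a name from the list of things; names that differ only in an ending like _2 or _b are one class to them, and where a whole thing is asked for, a point or a joint stands for the part that bears it (a point fixed in the world has none). Each returns a list of dicts, best first, with "confidence" (0 to 1); they miss things now and then, are a little off and sometimes report something else, mostly with a low value. They report only what shows in the picture. A call takes as long as a camera call.
- spot_in(query, camera): "uv" ([column, row] in pixels, amid what is visible of it).
The state is a dict: "t": time; "q": joint angles; "qd": joint speeds; "joint_efforts": joint torques, N m; "eef_pos": TCP position; "ee_rot": TCP orientation; "force": force on the tool from outside, world axes, zero at the start; "moment": the same for the moment, N m; "width": finger opening in m; "gripper_force": force on a finger pad.
Only numpy, scipy, OpenCV 4.12 (cv2) and the standard library are available. Lean on these libraries where they do the work, as an engineer would, in place of code of your own. Each camera call takes 0.05 s, during which the arm holds its last target. There are 200 camera calls.

## Working session

There is one attempt and no reset: what is moved stays moved. The work goes in short steps, Python scripts to look and compute and a shell command to move; the robot and the scene stay as the last step left them, time stands still between calls to the robot, and variables do not carry over. Pictures are saved under pics/ and viewed, at most 10 in all, crops included, and the job is handed in when it is done.

```bash
ls; mkdir -p pics; cat > h.py <<'E'
import numpy as np, cv2
from station import arm, grab_frame, camera_params, spot_in
def world(cam,uv,d,P=None):
    P=P or camera_params(cam); K=np.array(P["mtx"]);R=np.array(P["R"]);t=np.array(P["t"])
    u=np.asarray(uv,float); c=np.stack([(u[...,0]-K[0,2])/K[0,0],(u[...,1]-K[1,2])/K[1,1],np.ones(u.shape[:-1])],-1)*np.asarray(d)[...,None]
    return (c-t)@R
def cloud(cam,depth):
    v,u=np.mgrid[0:480,0:640]; return world(cam,np.stack([u,v],-1),depth)
E
python3 - <<'E'
from h import *
for c in ("top","scene"):
    im,d=grab_frame(c); cv2.imwrite(f"pics/{c}0.png",im); np.savez(f"{c}0.npz",im=im,d=d,X=cloud(c,d))
    X=cloud(c,d)
    for n in "wing collar bore_mouth rack_top dog_head glue_mid offcut_mid mallet_mid".split():
        for r in spot_in(n,c)[:2]:
            u,v=np.round(r["uv"]).astype(int); print(c,n,r["confidence"],u,v,X[v,u].round(3))
s=arm.get_state(); print(s)
E
```

```text
pics
top wing 0.63 262 262 [0.522 0.13  0.155]
top collar 0.81 264 266 [0.513 0.125 0.156]
top bore_mouth 0.84 380 243 [ 0.573 -0.141  0.005]
top rack_top 0.87 243 258 [0.532 0.177 0.113]
top dog_head 0.58 217 256 [0.536 0.232 0.133]
top glue_mid 0.59 336 189 [ 0.687 -0.031  0.117]
top offcut_mid 0.62 483 262 [ 0.525 -0.383  0.034]
top mallet_mid 0.57 140 308 [0.416 0.438 0.026]
scene wing 0.55 390 249 [0.529 0.134 0.154]
scene collar 0.55 392 255 [0.543 0.142 0.155]
scene bore_mouth 0.72 269 261 [ 0.617 -0.104  0.103]
scene rack_top 0.87 404 285 [0.57  0.182 0.105]
scene dog_head 0.49 432 276 [0.546 0.23  0.131]
scene dog_head 0.38 287 311 [ 0.716 -0.017  0.107]
scene glue_mid 0.65 286 313 [ 0.719 -0.018  0.103]
scene offcut_mid 0.65 189 224 [ 0.544 -0.372  0.028]
scene mallet_mid 0.9 524 297 [0.44  0.44  0.015]
{'t': 0.9, 'q': array([-9.23876824e-01,  3.58585437e-01,  1.19069204e-02, -3.10471063e-05,
       -1.22409699e+00, -2.88089132e-01]), 'qd': array([-0.00146732,  0.00056439,  0.00011463,  0.0013593 ,  0.00012557,
       -0.00068749]), 'joint_efforts': array([ 1.49600550e-05, -5.82354355e+01,  2.93299037e+01,  7.00221106e+00,
        1.26369388e-02, -1.20458677e-05]), 'eef_pos': array([ 0.2370243 , -0.63199176,  0.22656809]), 'ee_rot': array([-3.14158099e+00,  3.39122669e-05, -2.78277283e+00]), 'force': array([ 0.28802394, -0.30435099,  0.57926418]), 'moment': array([ 0.00323076, -0.02488257, -0.01838464]), 'gripper_force': 0.0, 'width': 0.08760835789402312}
```

```bash
python3 - <<'E'
from h import *
z=np.load("top0.npz");X=z["X"];im=z["im"]
a=im[150:330,100:520]; 
b=np.load("scene0.npz")["im"][210:340,230:460]
cv2.imwrite("pics/c1.png",np.vstack([cv2.resize(a,(800,343)),cv2.resize(b,(455,257),interpolation=cv2.INTER_CUBIC) if 0 else cv2.copyMakeBorder(cv2.resize(b,(455,257)),0,0,0,345,0)]))
for c in("top","scene"):
    X=np.load(c+"0.npz")["X"]
    m=(abs(X[...,2]-.152)<.008)&(abs(X[...,0]-.53)<.06)&(abs(X[...,1]-.13)<.06)
    p=X[m][:,:2].astype(np.float32); r=cv2.minAreaRect(p); print(c,"wing",m.sum(),p.mean(0),r,np.median(X[m][:,2]))
    for n,z0,c0,w in(("rack",.112,(.53,.177),.13),("block",.108,(.57,-.14),.09)):
        m=(abs(X[...,2]-z0)<.006)&(abs(X[...,0]-c0[0])<w)&(abs(X[...,1]-c0[1])<w)
        p=X[m][:,:2].astype(np.float32); print(c,n,m.sum(),cv2.minAreaRect(p),p.mean(0),np.median(X[m][:,2]))
E
```

```text
top wing 174 [0.51839745 0.1331032 ] ((0.517706036567688, 0.1335989534854889), (0.04322358965873718, 0.018276073038578033), 2.0786633491516113) 0.15531601973558157
top rack 2721 ((0.527833104133606, 0.18266934156417847), (0.20037363469600677, 0.07974656671285629), 78.65088653564453) [0.52781904 0.18252403] 0.11334552692626444
top block 1491 ((0.5703796148300171, -0.1373313069343567), (0.09032182395458221, 0.09014212340116501), 70.61871337890625) [ 0.57027316 -0.13719639] 0.10934985316409948
scene wing 162 [0.5246624 0.1358493] ((0.5214314460754395, 0.13580672442913055), (0.04450272396206856, 0.017470708116889), 1.6194961071014404) 0.15330263288848392
scene rack 2673 ((0.530285120010376, 0.1840830147266388), (0.20066624879837036, 0.08314580470323563), 78.56599426269531) [0.53581536 0.18800834] 0.11135134558390337
scene block 1292 ((0.5731539726257324, -0.13553929328918457), (0.09277094155550003, 0.09177956730127335), 70.94744110107422) [ 0.5754603 -0.1342756] 0.10717191810388757
```

View pics/c1.png

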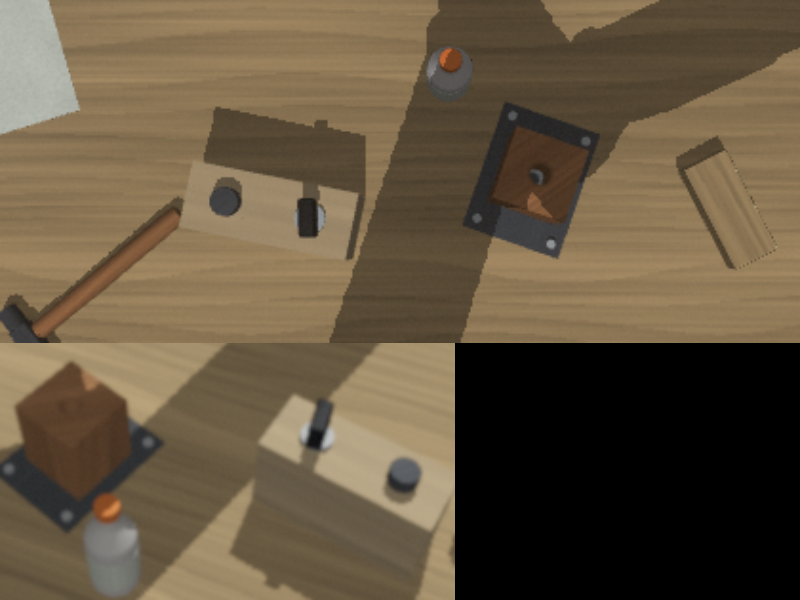

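The crop shows the wing (black bar along world x, at about column 262, row 262 of the top view), the dog at (217,256) and the clamp block with its bore at about (380,243). The sizes and heights match what was given.

```bash
cat >> h.py <<'E'
from scipy.spatial.transform import Rotation as Ro
def tool(s=None):
    s=s or arm.get_state(); return Ro.from_euler("xyz",s["ee_rot"]),np.array(s["eef_pos"])
def goto(p,yaw):
    r,o=tool(); d=r.inv().apply(np.array(p)-o)*1000; w=(r.inv()*Ro.from_euler("xyz",[np.pi,0,yaw])).as_rotvec()
    print("row",d.round(1),w.round(3))
E
python3 - <<'E'
from h import *
P=camera_params("wrist");R=np.array(P["R"]);t=np.array(P["t"]);r,o=tool()
C=-R.T@t; print("cam in tool mm",r.inv().apply(C-o)*1000,"optical axis in tool",r.inv().apply(R[2]),"img right",r.inv().apply(R[0]),P["mtx"])
goto((.571+0.0,-.137,.30),-3.108)
E
```

```text
cam in tool mm [  69.18676111    0.44060381 -159.69165896] optical axis in tool [-2.61560524e-01 -4.92645218e-04  9.65186950e-01] img right [-1.45430161e-04  9.99999879e-01  4.71003435e-04] [[370.66560192   0.         319.83000912]
 [  0.         370.66560192 237.76522991]
 [  0.           0.           1.        ]]
row [-486.5  346.2  -73.4] [-0.     0.     0.325]
```

```bash
python3 -m jog '[[[-486,346,-25,0,0,0.325,60],[-486,346,-25,0,0,0.325,60],[-486,346,-25,0,0,0.325,60],[-486,346,-25,0,0,0.325,60],[-486,346,-25,0,0,0.325,60],[-486,346,-25,0,0,0.325,60],[-486,346,-25,0,0,0.325,60],[-486,346,-25,0,0,0.325,60],[-486,346,-25,0,0,0.325,60],[-486,346,-25,0,0,0.325,60],[-486,346,-25,0,0,0.325,60],[-486,346,-25,0,0,0.325,60],[-486,346,-25,0,0,0.325,60],[-486,346,-25,0,0,0.325,60]]]'
python3 - <<'E'
from h import *
im,d=grab_frame("wrist"); cv2.imwrite("pics/w1.png",im); X=cloud("wrist",d)
np.savez("w1.npz",im=im,d=d,X=X)
print(spot_in("bore_mouth","wrist"))
m=(abs(X[...,2]-.108)<.005)&(abs(X[...,0]-.571)<.07)&(abs(X[...,1]+.137)<.07)
p=X[m][:,:2].astype(np.float32);print(m.sum(),cv2.minAreaRect(p),np.median(X[m][:,2]))
# hole: non-top pixels near centre, edge ring
h=(~m)&(np.hypot(X[...,0]-.571,X[...,1]+.137)<.03)|((X[...,2]<.1)&(np.hypot(X[...,0]-.571,X[...,1]+.137)<.05))
v,u=np.nonzero(h);print(len(u),u.min(),u.max(),v.min(),v.max())
goto((.519,.134,.25),-3.108)
E
```

```text
t: 2.65
eef_pos: [0.5701, -0.1382, 0.2517]
ee_rot: [3.142, 0.0, -3.109]
force: [0.7, -0.1, 0.7]
width: 0.06
gripper_force: 0.0
[{'uv': [320.8, 200.9], 'confidence': 0.75}]
10697 ((0.5717509388923645, -0.13543333113193512), (0.09025087207555771, 0.09040899574756622), 70.61181640625) 0.10947204003957668
23285 190 467 157 479
row [ 42.3 273.6   1.7] [ 0.     0.    -0.001]
```

View pics/w1.png

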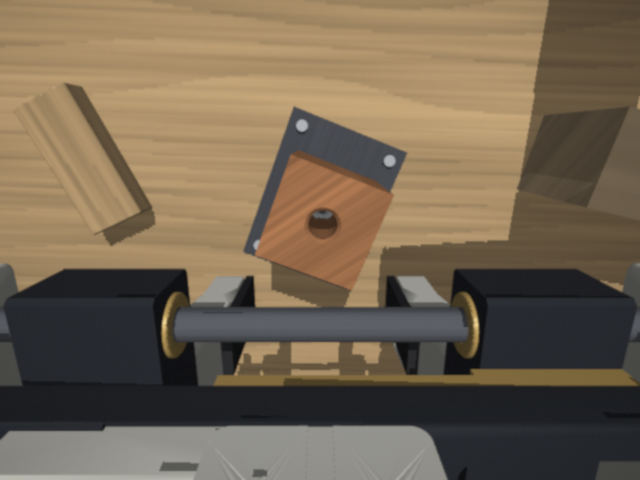

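The wrist view shows the block's top with the bore at about (323,222), and nothing is in the way. Next I look at the wing in the same way.

```bash
python3 -m jog '[[[42,274,0,0,0,0,60],[42,274,0,0,0,0,60],[42,274,0,0,0,0,60],[42,274,0,0,0,0,60],[42,274,0,0,0,0,50],[42,274,0,0,0,0,50],[42,274,0,0,0,0,50],[42,274,0,0,0,0,50]]]'
python3 - <<'E'
from h import *
im,d=grab_frame("wrist"); cv2.imwrite("pics/w2.png",im); X=cloud("wrist",d)
print(spot_in("wing","wrist"),camera_params("wrist")["mtx"][0][0])
m=(abs(X[...,2]-.1545)<.005)&(abs(X[...,0]-.52)<.05)&(abs(X[...,1]-.134)<.05)
p=X[m][:,:2].astype(np.float32);print("wing",m.sum(),cv2.minAreaRect(p),np.median(X[m][:,2]))
m=(abs(X[...,2]-.112)<.005)&(abs(X[...,0]-.53)<.12)&(abs(X[...,1]-.18)<.13)
p=X[m][:,:2].astype(np.float32);print("rack",m.sum(),cv2.minAreaRect(p),np.median(X[m][:,2]))
im1=np.load("w1.npz")["im"]; X1=np.load("w1.npz")["X"]
for uv in ((306,222),(341,222),(323,206),(323,238)): print(uv,X1[uv[1],uv[0]].round(4))
cv2.imwrite("pics/c2.png",np.hstack([cv2.resize(im1[150:300,245:400],(388,375)),cv2.resize(im[150:300,245:400],(388,375))]))
goto((.519,.134,.123),-3.108)
E
```

```text
t: 3.75
eef_pos: [0.5195, 0.1341, 0.2516]
ee_rot: [-3.141, -0.0, -3.109]
force: [0.1, -0.3, -0.2]
width: 0.0501
gripper_force: 0.0
[{'uv': [322.3, 225.2], 'confidence': 0.74}] 370.66560191676854
wing 1476 ((0.5188804268836975, 0.13559801876544952), (0.043881189078092575, 0.017630981281399727), 1.791488766670227) 0.1557237805764714
rack 16684 ((0.5290372371673584, 0.18465328216552734), (0.2007136195898056, 0.08041007816791534), 78.70347595214844) 0.11351481520074676
(306, 222) [ 0.5699 -0.1491  0.1074]
(341, 222) [ 0.5686 -0.1198  0.1089]
(323, 206) [ 0.5553 -0.1354  0.1109]
(323, 238) [ 0.5842 -0.1343  0.1045]
row [ 5.000e-01 -1.000e-01  1.286e+02] [-0.    -0.    -0.001]
```

View pics/c2.png

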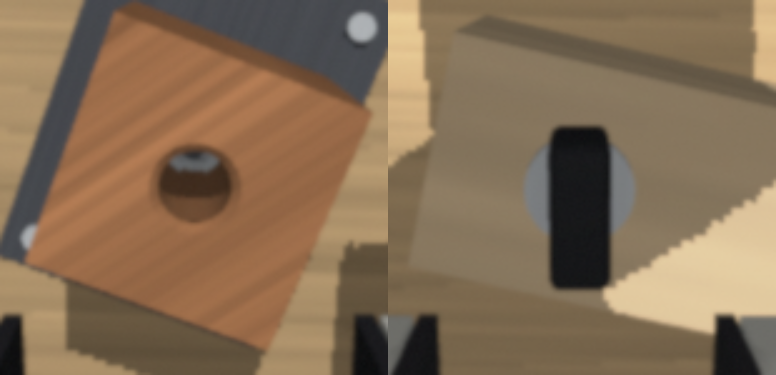

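```bash
python3 -m jog '[[[0,1,50,0,0,0,50],[0,1,90,0,0,0,50],[0,1,115,0,0,0,50],[0,1,125,0,0,0,50],[0,1,128.5,0,0,0,50],[0,1,128.5,0,0,0,50],[0,1,128.5,0,0,0,30],[0,1,128.5,0,0,0,24],[0,1,128.5,0,0,0,14],[0,1,128.5,0,0,0,10],[0,1,128.5,0,0,0,10],[0,1,128.5,0,0,0,10],[0,1,128.5,0,0,0,10]]]' 25
```

```text
t: 5.48
eef_pos: [0.5193, 0.1361, 0.1232]
ee_rot: [3.142, 0.0, -3.108]
force: [-0.6, 0.2, 3.8]
width: 0.018
gripper_force: 25.0
```

```bash
python3 -m jog '[[[0,0,-5,0,0,0,10],[0,0,-15,0,0,0,10],[0,0,-35,0,0,0,10],[0,0,-65,0,0,0,10],[0,0,-95,0,0,0,10],[0,0,-120,0,0,0,10],[0,0,-135,0,0,0,10],[0,0,-140,0,0,0,10],[0,0,-140,0,0,0,10],[0,0,-140,0,0,0,10]]]'
python3 - <<'E'
from h import *
s=arm.get_state(); print(s["force"],s["width"],s["gripper_force"],s["eef_pos"])
im,d=grab_frame("wrist"); cv2.imwrite("pics/w3.png",im); X=cloud("wrist",d)
m=(abs(X[...,2]-.297)<.012)&(abs(X[...,0]-.52)<.05)&(abs(X[...,1]-.136)<.012)
p=X[m][:,:2].astype(np.float32);print("wing",m.sum(),cv2.minAreaRect(p),np.median(X[m][:,2]))
im,d=grab_frame("scene");cv2.imwrite("pics/s3.png",np.hstack([im[150:330,320:460]]*1))
goto((.572,-.136,.263),-3.108)
E
python3 -c "
import cv2,numpy as np
a=cv2.imread('pics/w3.png')[150:330,230:410];b=cv2.imread('pics/s3.png')
cv2.imwrite('pics/c3.png',np.hstack([cv2.resize(a,(400,400)),cv2.resize(b,(311,400))]))"
```

```text
t: 6.72
eef_pos: [0.5189, 0.1359, 0.262]
ee_rot: [-3.141, -0.002, -3.108]
force: [0.4, 0.1, -1.8]
width: 0.018
gripper_force: 25.0
[ 0.40361538  0.14073603 -1.79518286] 0.017993628840077783 24.999623894691467 [0.51885724 0.13585499 0.26202049]
wing 3794 ((0.5182445049285889, 0.13599622249603271), (0.023974057286977768, 0.04469681531190872), 89.96731567382812) 0.2945073804844491
row [ -43.8 -273.5   -0.7] [-0.001 -0.001  0.   ]
```

View pics/c3.png

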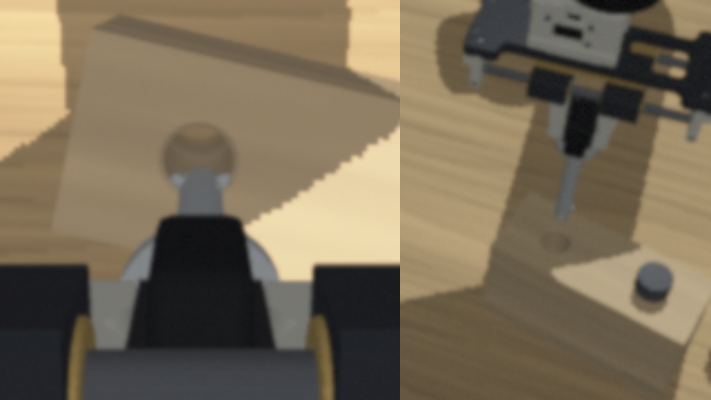

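The spindle hangs upright in the grip, clear of the rack. Now I carry it over the bore.

```bash
python3 -m jog '[[[-5,-30,0,0,0,0,10],[-14,-80,0,0,0,0,10],[-22,-135,0,0,0,0,10],[-30,-190,0,0,0,0,10],[-38,-240,0,0,0,0,10],[-43,-268,0,0,0,0,10],[-44,-273.5,0,0,0,0,10],[-44,-273.5,0,0,0,0,10],[-44,-273.5,0,0,0,0,10],[-44,-273.5,30,0,0,0,10],[-44,-273.5,33,0,0,0,10],[-44,-273.5,33,0,0,0,10],[-44,-273.5,33,0,0,0,10]]]'
python3 - <<'E'
from h import *
s=arm.get_state(); print(s["force"],s["moment"],s["eef_pos"])
im,d=grab_frame("wrist"); a=im[150:330,230:410]
im,d=grab_frame("scene");b=im[190:300,225:335]; print(spot_in("tip","scene"),spot_in("bore_mouth","scene"))
cv2.imwrite("pics/c4.png",np.hstack([cv2.resize(a,(400,400)),cv2.resize(b,(400,400))]))
E
```

```text
t: 8.45
eef_pos: [0.5731, -0.1356, 0.2313]
ee_rot: [-3.141, 0.002, -3.107]
force: [-0.5, 0.0, -2.7]
width: 0.0177
gripper_force: 25.0
[-0.53649702  0.04912854 -2.66742256] [-0.03045986 -0.06281432 -0.04145357] [ 0.57313342 -0.13556854  0.2312832 ]
[{'uv': [260.3, 213.8], 'confidence': 0.8}] [{'uv': [271.1, 263.5], 'confidence': 0.66}]
```

View pics/c4.png

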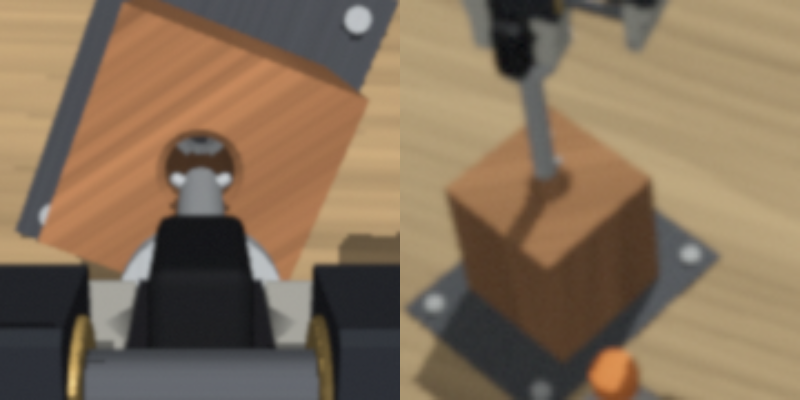

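Left, the lugs and tip line up with the bore sideways at column 200. Right, the tip is just over the mouth. I lower it in small steps.

```bash
python3 -m jog '[[[1,0,4,0,0,0,10],[1,0,8,0,0,0,10],[1,0,12,0,0,0,10],[1,0,15,0,0,0,10],[1,0,15,0,0,0,10]]]'
python3 -m jog '[[[0,0,2,0,0,0,10],[0,0,4,0,0,0,10],[0,0,5,0,0,0,10],[0,0,5,0,0,0,10]]]'
```

```text
t: 9.28
eef_pos: [0.5713, -0.1359, 0.2147]
ee_rot: [-3.142, -0.001, -3.108]
force: [-0.4, -0.4, -1.6]
width: 0.018
gripper_force: 25.0
t: 9.78
eef_pos: [0.5715, -0.1359, 0.21]
ee_rot: [-3.142, -0.0, -3.108]
force: [0.1, 0.3, -2.4]
width: 0.018
gripper_force: 25.0
```

```bash
python3 -m jog '[[[0,0,1,0,0,0,10],[0,0,2,0,0,0,10],[0,0,3,0,0,0,10],[0,0,3,0,0,0,10]]]'
python3 -m jog '[[[0,0,1,0,0,0,10],[0,0,2,0,0,0,10],[0,0,4,0,0,0,10],[0,0,4,0,0,0,10]]]'
```

```text
t: 10.28
eef_pos: [0.5714, -0.1359, 0.207]
ee_rot: [3.142, -0.0, -3.108]
force: [-0.4, 0.3, -2.7]
width: 0.0178
gripper_force: 25.0
t: 10.78
eef_pos: [0.5714, -0.1358, 0.2028]
ee_rot: [3.142, -0.0, -3.108]
force: [-0.4, 0.2, -2.1]
width: 0.018
gripper_force: 25.0
```

```bash
python3 -m jog '[[[0,0,4,0,0,0,10],[0,0,10,0,0,0,10],[0,0,16,0,0,0,10],[0,0,22,0,0,0,10],[0,0,25,0,0,0,10],[0,0,25,0,0,0,10]]]'
python3 -m jog '[[[0,0,6,0,0,0,10],[0,0,12,0,0,0,10],[0,0,18,0,0,0,10],[0,0,22,0,0,0,10],[0,0,24,0,0,0,10],[0,0,24,0,0,0,10]]]'
python3 -m jog '[[[0,0,2,0,0,0,10],[0,0,4,0,0,0,10],[0,0,6,0,0,0,10],[0,0,8,0,0,0,10],[0,0,9,0,0,0,10],[0,0,10,0,0,0,10],[0,0,10,0,0,0,10]]]'
```

```text
t: 11.52
eef_pos: [0.5714, -0.1359, 0.1778]
ee_rot: [-3.142, -0.001, -3.108]
force: [1.1, -0.7, -1.3]
width: 0.0178
gripper_force: 25.0
t: 12.28
eef_pos: [0.5715, -0.1358, 0.154]
ee_rot: [-3.142, -0.0, -3.108]
force: [-0.4, 0.2, -2.0]
width: 0.0178
gripper_force: 25.0
t: 13.15
eef_pos: [0.5715, -0.1358, 0.144]
ee_rot: [3.142, -0.0, -3.108]
force: [0.1, -0.0, -1.4]
width: 0.0178
gripper_force: 25.0
```

```bash
python3 -m jog '[[[0,0,1.5,0,0,0,10],[0,0,3,0,0,0,10],[0,0,4.5,0,0,0,10],[0,0,6,0,0,0,10],[0,0,7,0,0,0,10],[0,0,8,0,0,0,10],[0,0,8,0,0,0,10]]]'
python3 -m jog '[[[0,0,0.5,0,0,0,10],[0,0,1,0,0,0,10],[0,0,1.5,0,0,0,10],[0,0,2,0,0,0,10],[0,0,2,0,0,0,10]]]'
```

```text
t: 14.02
eef_pos: [0.5715, -0.1358, 0.136]
ee_rot: [3.142, -0.0, -3.108]
force: [-0.4, 0.7, -2.3]
width: 0.0176
gripper_force: 25.0
t: 14.65
eef_pos: [0.5715, -0.1359, 0.134]
ee_rot: [-3.142, -0.0, -3.108]
force: [0.4, 0.9, -2.2]
width: 0.0176
gripper_force: 25.0
```

```bash
python3 -m jog '[[[0,0,0.5,0,0,0,10],[0,0,1,0,0,0,10],[0,0,1.5,0,0,0,10],[0,0,1.5,0,0,0,10]]]'
python3 -m jog '[[[0,0,0.4,0,0,0,10],[0,0,0.8,0,0,0,10],[0,0,0.8,0,0,0,10]]]'
```

```text
t: 15.15
eef_pos: [0.5715, -0.1358, 0.1325]
ee_rot: [3.142, -0.0, -3.108]
force: [-0.2, 0.4, -1.5]
width: 0.018
gripper_force: 25.0
t: 15.52
eef_pos: [0.5715, -0.1358, 0.1317]
ee_rot: [3.142, -0.0, -3.108]
force: [0.2, 0.5, -1.9]
width: 0.018
gripper_force: 25.0
```

```bash
python3 -m jog '[[[0,0,0.4,0,0,0,10],[0,0,0.8,0,0,0,10],[0,0,0.8,0,0,0,10]]]'
python3 -m jog '[[[0,0,0.3,0,0,0,10],[0,0,0.6,0,0,0,10],[0,0,0.6,0,0,0,10]]]'
```

```text
t: 15.9
eef_pos: [0.5715, -0.1359, 0.1309]
ee_rot: [3.142, -0.0, -3.108]
force: [0.2, 0.5, -2.1]
width: 0.0177
gripper_force: 25.0
t: 16.27
eef_pos: [0.5715, -0.1358, 0.1303]
ee_rot: [3.142, -0.0, -3.108]
force: [1.2, -0.5, -2.1]
width: 0.0182
gripper_force: 25.0
```

```bash
python3 -m jog '[[[0,0,0.3,0,0,0,10],[0,0,0.6,0,0,0,10],[0,0,0.6,0,0,0,10]]]'
python3 -m jog '[[[0,0,0.3,0,0,0,10],[0,0,0.6,0,0,0,10],[0,0,0.6,0,0,0,10]]]'
```

```text
t: 16.65
eef_pos: [0.5715, -0.1358, 0.1297]
ee_rot: [3.142, -0.0, -3.108]
force: [-0.1, -0.2, -1.8]
width: 0.0176
gripper_force: 25.0
t: 17.02
eef_pos: [0.5715, -0.1358, 0.1291]
ee_rot: [3.142, -0.0, -3.108]
force: [0.0, -0.3, -1.2]
width: 0.0172
gripper_force: 25.0
```

```bash
python3 -m jog '[[[0,0,0.4,0,0,0,10],[0,0,0.8,0,0,0,10],[0,0,0.8,0,0,0,10]]]'
python3 -m jog '[[[0,0,0.4,0,0,0,10],[0,0,0.8,0,0,0,10],[0,0,0.8,0,0,0,10]]]'
```

```text
t: 17.4
eef_pos: [0.5715, -0.1358, 0.1283]
ee_rot: [3.142, -0.0, -3.108]
force: [1.0, 0.8, -2.3]
width: 0.0181
gripper_force: 25.0
t: 17.77
eef_pos: [0.5715, -0.1358, 0.1275]
ee_rot: [3.142, -0.0, -3.108]
force: [-0.1, 0.2, -0.7]
width: 0.0175
gripper_force: 25.0
```

```bash
for i in 1; do :; done; python3 -m jog '[[[0,0,0.4,0,0,0,10],[0,0,0.8,0,0,0,10],[0,0,1.2,0,0,0,10],[0,0,1.2,0,0,0,10]]]'
python3 -m jog '[[[0,0,0.4,0,0,0,10],[0,0,0.8,0,0,0,10],[0,0,0.8,0,0,0,10]]]'
```

```text
t: 18.27
eef_pos: [0.5715, -0.1358, 0.1263]
ee_rot: [-3.142, -0.0, -3.108]
force: [-0.7, 0.3, -2.6]
width: 0.0179
gripper_force: 25.0
t: 18.65
eef_pos: [0.5715, -0.1358, 0.1255]
ee_rot: [-3.142, -0.0, -3.108]
force: [-0.6, -0.2, -2.3]
width: 0.0179
gripper_force: 25.0
```

```bash
python3 -c "
from h import *
s=arm.get_state();print(s['force'],s['moment'],s['eef_pos'])"
```

```text
[-0.5707732  -0.17073849 -2.25379878] [ 0.03219684 -0.02888527 -0.01618153] [ 0.57148878 -0.1358483   0.12550786]
```

```bash
python3 -m jog '[[[0,0,0.4,0,0,0,10],[0,0,0.8,0,0,0,10],[0,0,0.8,0,0,0,10]]]'
python3 -m jog '[[[0,0,0.3,0,0,0,10],[0,0,0.6,0,0,0,10],[0,0,0.6,0,0,0,10]]]'
```

```text
t: 19.02
eef_pos: [0.5715, -0.1358, 0.1247]
ee_rot: [3.142, -0.0, -3.108]
force: [0.2, -0.1, -1.9]
width: 0.0179
gripper_force: 25.0
t: 19.4
eef_pos: [0.5715, -0.1359, 0.1241]
ee_rot: [-3.142, -0.0, -3.108]
force: [-0.3, 0.3, -2.3]
width: 0.0181
gripper_force: 25.0
```

```bash
python3 -m jog '[[[0,0,0.2,0,0,0,10],[0,0,0.5,0,0,0,10],[0,0,0.5,0,0,0,10]]]'
```

```text
t: 19.77
eef_pos: [0.5716, -0.1358, 0.1238]
ee_rot: [-3.142, 0.0, -3.108]
force: [-0.3, 0.8, -0.7]
width: 0.0179
gripper_force: 25.0
```

```bash
python3 -m jog '[[[0,0,0.3,0,0,0,10],[0,0,0.3,0,0,0,10],[0,0,0.3,0,0,0,10]]]'
```

```text
t: 20.15
eef_pos: [0.5716, -0.1359, 0.1236]
ee_rot: [-3.142, 0.0, -3.108]
force: [-1.1, 1.0, 1.8]
width: 0.0178
gripper_force: 25.0
```

```bash
python3 -m jog '[[[0,0,-0.3,0,0,0.03,10],[0,0,-0.3,0,0,0.06,10],[0,0,-0.3,0,0,0.1,10],[0,0,-0.3,0,0,0.1,10]]]'; python3 -c "
from h import *
s=arm.get_state();print(s['force'],s['moment'],s['eef_pos'])"
```

```text
t: 20.65
eef_pos: [0.5714, -0.1358, 0.1235]
ee_rot: [3.142, -0.0, 3.075]
force: [-0.1, -0.2, -1.1]
width: 0.0175
gripper_force: 25.0
[-0.09454295 -0.19632303 -1.08298356] [-0.12260592 -0.10267522  0.05205842] [ 0.57143109 -0.13583486  0.12345509]
```

```bash
python3 -m jog '[[[0,0,0.2,0,0,0.05,10],[0,0,0.4,0,0,0.1,10],[0,0,0.4,0,0,0.1,10]]]'; python3 -c "
from h import *
s=arm.get_state();print(s['force'],s['moment'],s['eef_pos'])"
```

```text
t: 21.02
eef_pos: [0.5714, -0.1358, 0.1231]
ee_rot: [-3.142, -0.0, 2.976]
force: [-0.4, -0.7, -2.1]
width: 0.0179
gripper_force: 25.0
[-0.38240158 -0.68595536 -2.06552898] [-0.06839088 -0.11545558  0.00413112] [ 0.5713762  -0.13581972  0.12306212]
```

```bash
python3 -m jog '[[[0,0,0.2,0,0,0.05,10],[0,0,0.4,0,0,0.1,10],[0,0,0.6,0,0,0.15,10],[0,0,0.6,0,0,0.15,10]]]'; python3 -c "
from h import *
s=arm.get_state();print(s['force'],s['moment'],s['eef_pos'])"
```

```text
t: 21.52
eef_pos: [0.5714, -0.1358, 0.1225]
ee_rot: [-3.142, -0.0, 2.827]
force: [0.9, 0.2, -1.9]
width: 0.0173
gripper_force: 25.0
[ 0.93984494  0.22691311 -1.90647215] [-0.11999817 -0.04953049  0.03959866] [ 0.57136684 -0.1358281   0.12251724]
```

```bash
python3 -m jog '[[[0,0,0.2,0,0,0.05,10],[0,0,0.4,0,0,0.1,10],[0,0,0.6,0,0,0.15,10],[0,0,0.6,0,0,0.15,10]]]'; python3 -c "
from h import *
s=arm.get_state();print(s['force'],s['moment'],s['eef_pos'])"
```

```text
t: 22.02
eef_pos: [0.5714, -0.1358, 0.1219]
ee_rot: [-3.142, -0.0, 2.677]
force: [-0.4, -0.0, -1.6]
width: 0.018
gripper_force: 25.0
[-0.39885227 -0.00324417 -1.5619765 ] [-0.05924785  0.02932092 -0.06714204] [ 0.57139214 -0.13583905  0.12193695]
```

```bash
python3 -m jog '[[[0,0,0.2,0,0,0.05,10],[0,0,0.4,0,0,0.1,10],[0,0,0.6,0,0,0.15,10],[0,0,0.6,0,0,0.15,10]]]'; python3 -c "
from h import *
s=arm.get_state();print(s['force'],s['moment'],s['eef_pos'])"
```

```text
t: 22.52
eef_pos: [0.5714, -0.1358, 0.1214]
ee_rot: [-3.142, -0.0, 2.528]
force: [0.3, -0.6, -2.3]
width: 0.0178
gripper_force: 25.0
[ 0.3158099  -0.61873135 -2.33696656] [-0.0982065   0.02340533  0.05425964] [ 0.57141801 -0.13582825  0.12136399]
```

```bash
python3 -m jog '[[[0,0,0.2,0,0,0.05,10],[0,0,0.4,0,0,0.1,10],[0,0,0.6,0,0,0.15,10],[0,0,0.6,0,0,0.15,10]]]'; python3 -c "
from h import *
s=arm.get_state();print(s['force'],s['moment'],s['eef_pos'])"
```

```text
t: 23.02
eef_pos: [0.5715, -0.1358, 0.1208]
ee_rot: [-3.142, -0.0, 2.378]
force: [0.4, -0.5, -2.7]
width: 0.0177
gripper_force: 25.0
[ 0.39703111 -0.48692191 -2.74203708] [-0.11209097 -0.00444844 -0.05852234] [ 0.57148392 -0.13582665  0.12083084]
```

```bash
python3 -m jog '[[[0,0,0.2,0,0,0.05,10],[0,0,0.4,0,0,0.1,10],[0,0,0.4,0,0,0.1,10]]]'; python3 -c "
from h import *
s=arm.get_state();print(s['force'],s['moment'],s['eef_pos'])"
```

```text
t: 23.4
eef_pos: [0.5715, -0.1358, 0.1204]
ee_rot: [-3.142, -0.0, 2.278]
force: [-0.2, -0.3, -2.2]
width: 0.0177
gripper_force: 25.0
[-0.1632041  -0.25046325 -2.15163753] [-0.09687475  0.0058153   0.03496282] [ 0.5714517  -0.13584354  0.12041673]
```

```bash
python3 -m jog '[[[0,0,0.2,0,0,0.05,10],[0,0,0.4,0,0,0.1,10],[0,0,0.4,0,0,0.1,10]]]'; python3 -c "
from h import *
s=arm.get_state();print(s['force'],s['moment'],s['eef_pos'])"
```

```text
t: 23.78
eef_pos: [0.5715, -0.1358, 0.12]
ee_rot: [-3.142, -0.0, 2.178]
force: [0.1, 0.8, -2.4]
width: 0.0175
gripper_force: 25.0
[ 0.06096062  0.76870888 -2.43825578] [-0.19512076 -0.04161364  0.00070728] [ 0.57146891 -0.13584657  0.12004133]
```

```bash
python3 -m jog '[[[0,0,0.2,0,0,0.05,10],[0,0,0.4,0,0,0.1,10],[0,0,0.4,0,0,0.1,10]]]'; python3 -c "
from h import *
s=arm.get_state();print(s['force'],s['moment'],s['eef_pos'])"
```

```text
t: 24.15
eef_pos: [0.5715, -0.1359, 0.1196]
ee_rot: [-3.142, -0.0, 2.078]
force: [0.3, 0.2, -2.0]
width: 0.0182
gripper_force: 25.0
[ 0.29171373  0.16662558 -1.97803454] [-0.11027064  0.01461996 -0.03528116] [ 0.5714834  -0.13585022  0.11963395]
```

```bash
python3 -m jog '[[[0,0,0.2,0,0,0,10],[0,0,0.4,0,0,0,10],[0,0,0.4,0,0,0,10]]]'; python3 -c "
from h import *
s=arm.get_state();print(s['force'],s['moment'],s['eef_pos'])"
```

```text
t: 24.52
eef_pos: [0.5716, -0.1359, 0.1194]
ee_rot: [3.141, 0.0, 2.076]
force: [-0.8, -0.3, -0.8]
width: 0.0176
gripper_force: 25.0
[-0.79919837 -0.30519568 -0.84540417] [-0.05969876  0.09244036 -0.08097689] [ 0.57158451 -0.13587494  0.11938353]
```

```bash
python3 -m jog '[[[0,0,-0.2,0,0,0.05,10],[0,0,-0.2,0,0,0.12,10],[0,0,-0.2,0,0,0.12,10],[0,0,0.1,0,0,0.12,10],[0,0,0.3,0,0,0.12,10],[0,0,0.3,0,0,0.12,10]]]'; python3 -c "
from h import *
s=arm.get_state();print(s['force'],s['moment'],s['eef_pos'])"
```

```text
t: 25.28
eef_pos: [0.5715, -0.1359, 0.1193]
ee_rot: [3.142, 0.0, 1.956]
force: [-1.5, 0.0, 3.1]
width: 0.0177
gripper_force: 25.0
[-1.46703537  0.0138552   3.0579818 ] [-0.00502885  0.77775176  0.0310334 ] [ 0.57149406 -0.13588384  0.11926973]
```

Contact is at the same height after 0.12 rad more, so the collar sits on the block. I take off the load, release and rise.

```bash
python3 -m jog '[[[0,0,-0.3,0,0,0,10],[0,0,-0.3,0,0,0,10],[0,0,-0.3,0,0,0,20],[0,0,-0.3,0,0,0,24],[0,0,-0.3,0,0,0,34],[0,0,-0.3,0,0,0,44],[0,0,-0.3,0,0,0,44],[0,0,-0.3,0,0,0,44],[0,0,-10,0,0,0,44],[0,0,-40,0,0,0,44],[0,0,-80,0,0,0,44],[0,0,-120,0,0,0,44],[0,0,-120,0,0,0,44],[0,0,-120,0,0,0,44]]]' 10
python3 - <<'E'
from h import *
im,d=grab_frame("wrist"); X=cloud("wrist",d)
m=(abs(X[...,2]-.152)<.008)&(abs(X[...,0]-.571)<.04)&(abs(X[...,1]+.136)<.04)
p=X[m][:,:2].astype(np.float32);print("wing",m.sum(),cv2.minAreaRect(p),np.median(X[m][:,2]))
m=(abs(X[...,2]-.108)<.0045)&(abs(X[...,0]-.571)<.07)&(abs(X[...,1]+.136)<.07);print(np.median(X[m][:,2]))
s,_=grab_frame("scene")
cv2.imwrite("pics/c5.png",np.hstack([cv2.resize(im,(460,345)),cv2.resize(s[190:305,220:335],(340,345))]))
E
```

```text
t: 27.02
eef_pos: [0.5713, -0.1358, 0.2393]
ee_rot: [3.141, -0.0, 1.955]
force: [0.0, 0.7, -0.1]
width: 0.0442
gripper_force: 0.0
wing 1577 ((0.5709595084190369, -0.1338312178850174), (0.01782718300819397, 0.043358247727155685), 22.35833168029785) 0.15103996215414178
0.10882336988104756
```

View pics/c5.png

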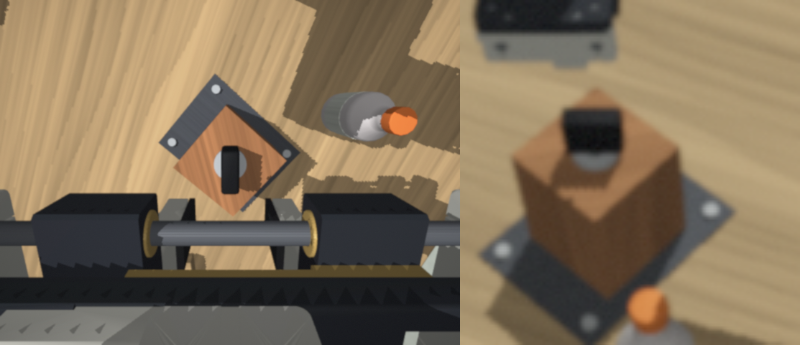

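The spindle stands upright in the block. The wing top is 42.2 mm above the block's face, and 42.5 mm was expected when seated. The gripper is clear.

```bash
python3 -c "
from station import arm
print(arm.job_done())"
```

```text
the job is handed in; nothing more can be done
None
```

The clamp spindle is screwed in until its collar just sits on the block, not tightened further, and released. I touched nothing else on the bench, and I handed the job in at about 27 s.

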